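Jack up the front of the table-top hob and hold it

TASK

The front feet of the two-plate hob need adjusting: set the small lever jack (its upright block is there to grip it by) on the counter with its round saddle centred under the marked round lift pad that sticks out of the hob's front. Then pump the handle: press it fully down so that the hob's front rises, let it come fully up so that the hob settles back, and press it fully down a second time and keep it pressed. Finish like that, with the gripper still holding the handle down and the hob's raised front resting on the jack alone; do not touch the hob, and leave the other things on the counter where they are.

Things in the scene. Friction and masses are not known exactly. Their poses are not given: they have to be found in the camera images.
- hob: two-plate steel hob, box 300 mm deep (x), 460 mm wide (y), 35 to 95 mm above the counter, plates to 107 mm. Stays in place, can only tip up about its rear feet. Origin: on the counter under the box's centre; -x is its front (three black knobs, lift lug), z up; front face at x = -150 mm. Knobs 38 mm across, 67 mm up, stick out 26 mm at y = -160, -80, +160 mm.
- lift_pad (a point): the marked lift point: centre of the underside of a dark round pad, 32 mm across, 72 mm above the counter while the hob is down, under a round-ended steel lug (44 mm wide, top 87 mm up, marked on top by a dark disc with a bright centre) reaching 57 mm out of the hob's front. At x = -185, y = +40 mm in the hob's frame, same axes. Load on it 11 to 23 N.
- hob_top (a joint): tipping angle of the hob, rad: 0 = on all feet, grows as the front rises; about 0.055 with the jack under the pad and its handle fully down. Sinks back by its own weight.
- jack_grip (a point): the jack's upright aluminium grip block: 36 mm along x, 24 mm along y (grip across y), top 95 mm up. Point: on its centre line, 70 mm above the jack's underside. x points forward to the saddle, z up. The handle's hinge line is 45 mm behind (-x), 50 mm above the underside, between two cheeks 64 mm high that begin 27 mm behind the point.
- jack: the loose steel lever jack, 0.95 kg: base plate 80 mm wide, 10 mm thick, from 105 mm ahead (+x) to 130 mm behind the origin; stands flat on the counter. Origin: underside, below the grip block's centre; x forward to the saddle. Centre of mass within about 15 mm of the block.
- jack_saddle: the jack's round steel saddle, 40 mm across, 75 mm ahead of the grip block's centre (jack x). Rises 28 mm, in proportion, as the handle is pressed fully down. Origin: centre of its top.
- saddle_top (a point): centre of the saddle's top face: 62 mm above the counter with the handle up (10 mm below the pad), 90 mm with the handle down.
- handle_pad (a point): top centre of the flat black end of the handle (60 mm along the handle, 46 mm wide, 12 mm thick), the place to press: 145 mm from the hinge line along the handle, 6 mm above its axis. 138 mm above the counter with the handle up, about 57 mm with it down; on its arc it moves back (jack -x) by about 30 mm.
- jack_handle (a joint): handle angle, rad: 0 = up (sloping up backwards at 0.61 rad from level), 0.6 = fully down on its stop (level). A spring and the load push it up whenever it is released; no ratchet. Pressed at the black end it takes about 2 to 4 N without load, 7 to 13 N with the hob on the saddle.
- pot: upturned aluminium pot, 176 mm across, 105 mm high, two small loop handles (228 mm over them); bystander, leave alone. Origin: centre of its underside
- ladle: steel ladle lying on the counter, bowl 84 mm across, handle 270 mm along its +x; origin under the bowl; bystander, leave alone
- mug: red plastic mug, 80 mm across, 90 mm high, handle to its +y; bystander, leave alone. Origin: centre of its underside
- salt_jar: glass jar with metal cap, 52 mm across, 90 mm high; bystander, leave alone. Origin: centre of its underside
- spice_jar: amber glass jar with black cap, 48 mm across, 85 mm high; bystander, leave alone. Origin: centre of its underside
- bowl: white ceramic bowl, 140 mm across, 55 mm high; bystander, leave alone. Origin: centre of its underside
- teacup: white ceramic teacup without handle, 84 mm across, 60 mm high; bystander, leave alone. Origin: centre of its underside

How it is judged:
On the way, in this order (a step that is already met when the one before it is completed fails the run):
1. the jack stands with its lowered saddle centred under the lift pad, the hob still down (horizontal distance between saddle_top and lift_pad below 0.012 m and value of joint jack_handle below 0.12 rad and value of joint hob_top below 0.006 rad and height (world z) of jack below 0.004 m and angle between jack's own z axis and vertical below 0.05 rad), for 0.2 s.
2. first stroke: handle down, the hob's front raised on the saddle (value of joint jack_handle above 0.5 rad and value of joint hob_top above 0.035 rad and contact force between jack_saddle and hob above 3 N and horizontal distance between saddle_top and lift_pad below 0.015 m), for 0.1 s.
3. handle up again, the hob settled back on its feet (value of joint jack_handle below 0.12 rad and value of joint hob_top below 0.006 rad), for 0.1 s.
At the end, for the whole second after the job is handed in: Handle held down by the gripper (over 0.5 rad, over 2 N) after one full stroke; hob raised over 0.035 rad, resting on the saddle alone (over 3 N), saddle within 15 mm of the pad centre (12 mm when first set), jack flat, hob untouched by the robot, other things within 40 mm (all of step 2 and contact force between any of the fingers, the arm and jack above 2 N and contact force between each of the fingers, the arm and hob below 0.5 N and angle between jack's own z axis and vertical below 0.08 rad and velocity of joint hob_top below 0.05 rad/s and distance of each of pot, ladle, mug, salt_jar, spice_jar, bowl, teacup from where it was at the start of the episode below 0.04 m); the arm keeps its last pose, push and grip.
It fails at once if a bystander is knocked away or over (distance of any of pot, ladle, mug, salt_jar, spice_jar, bowl, teacup from where it was at the start of the episode above 0.04 m).
It fails at once if the hob is touched, lifted or pushed by the robot itself (contact force between any of the fingers, the arm and hob above 2 N).
It fails at once if the jack is tipped over (angle between jack's own z axis and vertical above 0.5 rad).
It also fails if it takes over 58 s, if anything falls off the work surface, if the arm or the gripper's body presses on something with over 40 N, if the wrist force passes 120 N, or if a joint passes its speed limit or range.

ROBOT

A 6-joint arm with a two-finger parallel gripper is mounted at the origin on the work surface. World frame = base frame: x ahead of the robot, y to its left, z up, the work surface at z = 0. Lengths are in m, angles in rad, forces in N, time in s.
With the tool pointing down it reaches from about 0.4 to 0.825 m from the base axis. Payload 7 kg.
Tool frame: the origin (TCP) lies between the finger pads; the fingertips stand 11 mm ahead of it and the grasp point (between the pads) lies 8 mm behind it; x points along the fingers, z is the direction in which the jaws open and shut, and the axes are right-handed (so a half turn about x gives the same grasp; the last joint's range is limited). The gripper opens to 88 mm and grips with 3 to 60 N. Pads are 19 mm wide; open, the fingers measure 130 mm over their backs; the gripper's body (78 mm by 193 mm) begins 47 mm behind the grasp point.
Start: joints at [-0.989, 0.359, 0.012, 0, -1.224, -0.288], TCP at [0.195, -0.646, 0.238] pointing down, gripper open.
Joint ranges: [-3.07, 3.07], [-1.43, 2.12], [-1.02, 1.25], [-3.03, 1.67], [-3.05, -0], [-3.03, 3.03]. Speed limits (rad/s): [2.39, 2.39, 3.01, 3.14, 3.14, 3.14].

INTERFACE

Orientations are given as [roll, pitch, yaw] about the fixed x, y, z axes, in that order (R = Rz(yaw) Ry(pitch) Rx(roll)).
In Python, from station import arm gives the robot as it stands.
- The arm moves only by the tool jog_arm, never from a script. Its argument "motion" is a list of rows, each an object of numbers: "dx", "dy", "dz": the shift along the tool's x, y, z in m; "twist": the turn about the tool's x in degrees. In form: [{"dx": .., "dy": .., "dz": .., "twist": ..}, ...]. A call has 1 to 20 rows; each row is the pose to reach, as a shift and turn from the pose commanded when the call began, along the tool's axes at that moment; what a row does not reach only later rows make up. A row lasts 1/12 s, in which the tool goes at most 41.7 mm and 7.16 degrees, less where a joint would pass 70% of its speed; a pose out of reach is approached as far as the arm can. A call with a gripper value outside its range is refused whole. "gripper" is the finger opening in m, from 0 to 0.0876, set as the call begins (left out, the last holds). The fingers move at their own pace and stop on an object; "newtons" is the grip in N (left out, the last holds). Time passes only in rows, so rows that repeat a pose let the fingers close. It gives the time, the measured TCP pose, the force and the opening at its end, in the units of the state.
- arm.get_state(): the state, without advancing time (a new reading comes with each control period).
- arm.grab_frame(name): name is "scene" or "top"; returns the picture (400x640x3 uint8, red, green, blue); there is no depth.
- arm.camera_model(name): a dict with "camera_matrix" (3x3 intrinsics, pixels), "k1" (the pictures are not rectified: a ray, as slopes to the right and down, at radius r is drawn at 1 + k1 r^2 times it, then the intrinsics apply), "eye" and "attitude" of the camera in the world. Camera axes: x right, y down, z forward; pixel columns grow to the right and rows downward; lengths in m; the calibration is good to about 2 mm. A picture is of the moment at which its call begins. camera_model takes no time and is no camera call.
- arm.job_done(): hands the job in, once; it reports no verdict.
The state is a dict: "t": time; "q": joint angles; "qd": joint speeds; "joint_efforts": joint torques, N m; "eef_pos": TCP position; "ee_rot": TCP orientation; "force": force on the tool from outside, world axes, zero at the start; "moment": the same for the moment, N m; "width": finger opening in m.
Only numpy, scipy, OpenCV 4.12 (cv2) and the standard library are available. Lean on these libraries where they do the work, as an engineer would, in place of code of your own. Each camera call takes 0.05 s, during which the arm holds its last target.

## Working session

There is one attempt and no reset: what is moved stays moved. The work goes in short steps, Python scripts to look and compute and a tool call to move; the robot and the scene stay as the last step left them, time stands still between calls to the robot, and variables do not carry over. Pictures are saved under pics/ and viewed, and the job is handed in when it is done.

Besides the shell and the picture viewer there is one more tool, called after "Call:" as name([rows], argument=value, ...), one row to a line, values as JSON. jog_arm: Moves the arm, as the interface text tells. Its arguments: {"type":"object","properties":{"motion":{"type":"array"},"gripper":{"type":"number"},"newtons":{"type":"number"}},"required":["motion"]}

```bash
mkdir -p pics; ls
python3 - <<'E'
from station import arm
import cv2
for n in ("scene","top"):
    f=arm.grab_frame(n); cv2.imwrite(f"pics/{n}0.png",f[:,:,::-1]); print(arm.camera_model(n))
print(arm.get_state())
E
```

```text
pics
{'camera_matrix': array([[447.53469824,   0.        , 323.08288124],
       [  0.        , 447.53469824, 199.33238439],
       [  0.        ,   0.        ,   1.        ]]), 'k1': -0.10147057486612843, 'eye': array([ 1.4087766 , -0.60965554,  0.82510398]), 'attitude': array([-2.18042077, -0.01495537,  1.01498109])}
{'camera_matrix': array([[429.9909761 ,   0.        , 321.68856127],
       [  0.        , 429.9909761 , 198.87935776],
       [  0.        ,   0.        ,   1.        ]]), 'k1': 0.002797214353178267, 'eye': array([ 0.33408508, -0.03568288,  1.52635762]), 'attitude': array([-2.99201708, -0.02033185, -1.56552321])}
{'t': 0.1, 'q': array([-9.88917489e-01,  3.59328535e-01,  1.11365841e-02, -2.95639618e-04,
       -1.22410519e+00, -2.88086345e-01]), 'qd': array([-0.00216148, -0.00090519,  0.00320335,  0.00047001, -0.00122268,
       -0.00158626]), 'joint_efforts': array([-1.06083233e-03, -5.84160948e+01,  2.93752098e+01,  7.01556891e+00,
        1.02030986e-02, -4.65919322e-05]), 'eef_pos': array([ 0.19530514, -0.64567964,  0.23670406]), 'ee_rot': array([0.10499586, 1.56926999, 1.96948401]), 'force': array([ 0.3197046 , -0.26913332,  0.96011182]), 'moment': array([ 0.0113402 , -0.0290375 ,  0.05111057]), 'width': 0.08770892707489597}
```

View pics/scene0.png

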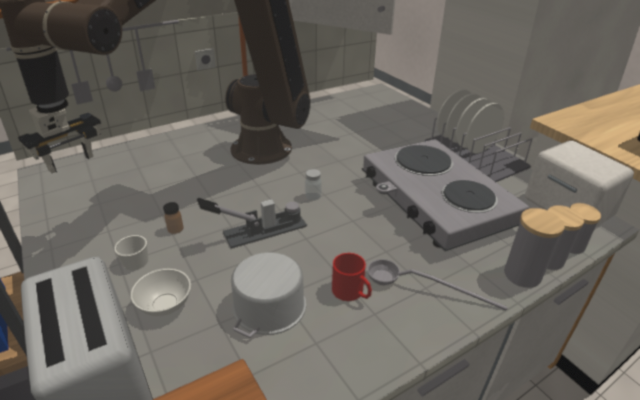

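View pics/top0.png

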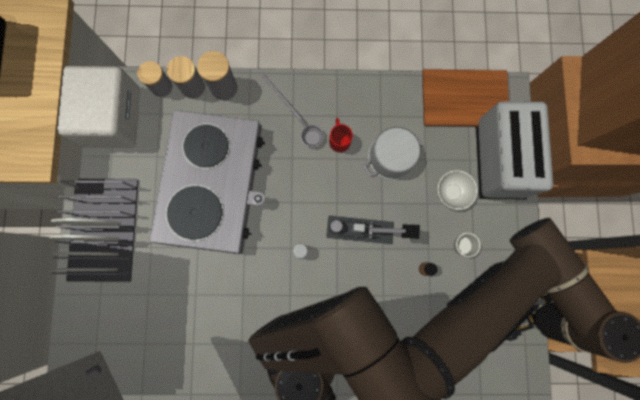

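The scene view shows the jack in the middle with its saddle towards the hob. In the top view, the saddle is at about (337,227), the block at (360,228), the handle end at (411,231), the lug at (257,198) and the salt jar at (300,251). I'll zoom in to measure.

```bash
cat > h.py <<'E'
import numpy as np, cv2
from scipy.spatial.transform import Rotation as R
from station import arm
def cam(n):
    c=arm.camera_model(n); return c, R.from_euler('xyz',c['attitude']).as_matrix()
def ray(n,p):
    c,M=cam(n); K=c['camera_matrix']
    d=np.array([c['k1'],0,0,0,0.])
    u=cv2.undistortPoints(np.array([[p]],float),K,d,None,None)[0,0]
    v=M@np.array([u[0],u[1],1]); return c['eye'],v/np.linalg.norm(v)
def onz(n,p,z):
    e,v=ray(n,p); return e+v*(z-e[2])/v[2]
def proj(n,P):
    c,M=cam(n); d=np.array([c['k1'],0,0,0,0.])
    X=(np.atleast_2d(P)-c['eye'])@M
    return cv2.projectPoints(X,np.zeros(3),np.zeros(3),c['camera_matrix'],d)[0][:,0]
def two(p,q):
    e1,a=ray('top',p); e2,b=ray('scene',q)
    A=np.c_[a,-b]; s=np.linalg.lstsq(A,e2-e1,rcond=None)[0]
    x,y=e1+s[0]*a,e2+s[1]*b; return (x+y)/2,np.linalg.norm(x-y)
E
python3 - <<'E'
from h import *
t=cv2.imread('pics/top0.png'); s=cv2.imread('pics/scene0.png')
cv2.imwrite('pics/tz.png',cv2.resize(t[175:260,235:435],None,fx=4,fy=4,interpolation=cv2.INTER_CUBIC))
cv2.imwrite('pics/sz.png',cv2.resize(s[160:260,180:320],None,fx=5,fy=5,interpolation=cv2.INTER_CUBIC))
cv2.imwrite('pics/hz.png',cv2.resize(t[105:260,145:275],None,fx=3.8,fy=3.8,interpolation=cv2.INTER_CUBIC))
print(cam('top')[1])
print(onz('top',(257,198),.087),onz('top',(360,228),.095),onz('top',(337,227),.062))
E
```

```text
[[ 0.005272   -0.98880469  0.1491224 ]
 [-0.99977942 -0.00824379 -0.01931738]
 [ 0.02033045 -0.14898766 -0.98863004]]
[0.55237529 0.15465467 0.087     ] [ 0.45272322 -0.19211453  0.095     ] [ 0.45832775 -0.11708285  0.062     ]
```

View pics/tz.png

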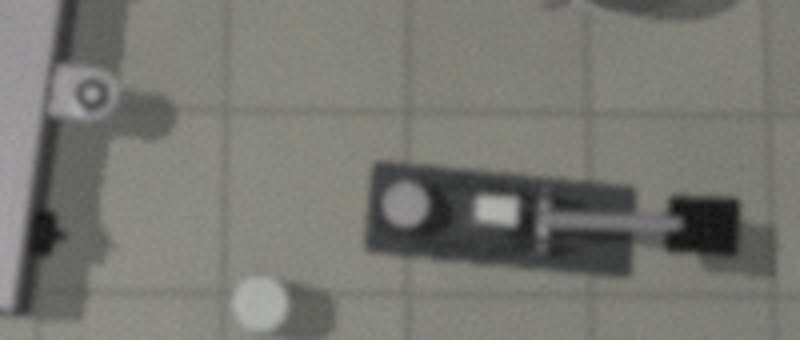

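View pics/sz.png

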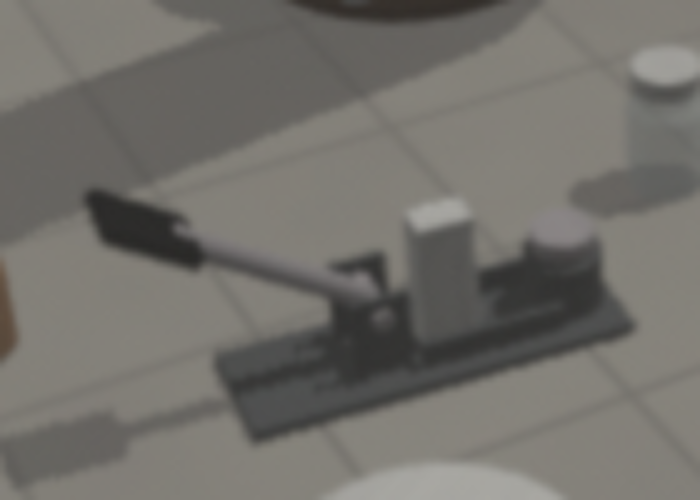

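View pics/hz.png

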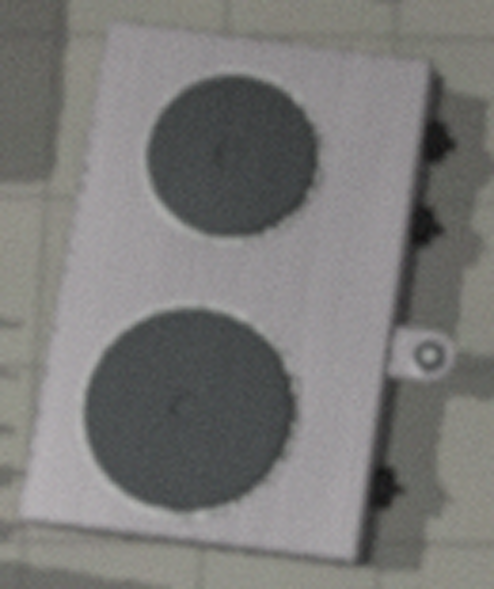

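Run:
```python
from h import *
t=cv2.imread('pics/top0.png')
f=lambda x,y:(235+x/4-.375,175+y/4-.375)
L=onz('top',f(93,94),.087); S=onz('top',f(405,204),.062); B=onz('top',f(497,209.5),.095); P=onz('top',f(704,225),.138)
for n,v in zip('LSBP',(L,S,B,P)): print(n,v.round(4))
print('SB',np.linalg.norm((S-B)[:2]),'ang SB',np.degrees(np.arctan2(*(S-B)[1::-1])),'ang SP',np.degrees(np.arctan2(*(S-P)[1::-1])),'|SP|',np.linalg.norm((S-P)[:2]))
# plate corners at z .01
c=[onz('top',f(*p),.010) for p in ((374,162),(635,187),(630,275),(366,250))]
for p in c: print(p.round(4))
print('len',np.linalg.norm(c[0]-c[1]),np.linalg.norm(c[3]-c[2]),'wid',np.linalg.norm(c[0]-c[3]))
for a,b in((0,1),(3,2)): print(np.degrees(np.arctan2(*(c[a]-c[b])[1::-1])))
g=lambda x,y:(145+x/3.8-.37,105+y/3.8-.37)
h=[onz('top',g(*p),.095) for p in ((108,25),(432,63),(360,560),(22,518))]
for p in h: print('hob',p.round(4))
print([np.linalg.norm(h[i]-h[(i+1)%4]).round(3) for i in range(4)])
ex=(h[0]+h[3]-h[1]-h[2]);ex/=np.linalg.norm(ex);ey=(h[2]+h[3]-h[0]-h[1]);ey/=np.linalg.norm(ey)
print('hob ang',np.degrees(np.arctan2(ex[1],ex[0])),np.degrees(np.arctan2(ey[1],ey[0]))-90)
C=sum(h)/4; print('pad from hob',(C-.185*ex+.04*ey).round(4))
# scene check
for n,v in zip('LSBP',(L,S,B,P)): print(n,proj('scene',v).round(1))
for n,p,z in(('salt',(300,250),.09),('pot',(397,150),.105),('mug',(341,136),.09),('spice',(429,269),.085),('cup',(467,244),.06),('bowl',(458,190),.055)): print(n,onz('top',p,z).round(3))
s=arm.get_state();M=R.from_euler('xyz',s['ee_rot']).as_matrix();print(M.round(3),s['eef_pos'])
```

```text
L [0.552  0.1517 0.087 ]
S [ 0.463  -0.1132  0.062 ]
B [ 0.456  -0.1884  0.095 ]
P [ 0.441  -0.3518  0.138 ]
SB 0.0754607376730662 ang SB 84.70608564913496 ang SP 84.72546014809879 |SP| 0.2396064764065556
[ 0.5047 -0.0885  0.01  ]
[ 0.4842 -0.3203  0.01  ]
[ 0.4063 -0.3144  0.01  ]
[ 0.4268 -0.0817  0.01  ]
len 0.23278609081268153 0.23362681175056504 wid 0.07823184558393964
84.932799356129
84.97823279486664
hob [0.8513 0.4504 0.095 ]
hob [0.8192 0.1565 0.095 ]
hob [0.3709 0.2065 0.095 ]
hob [0.4053 0.4992 0.095 ]
[np.float64(0.296), np.float64(0.451), np.float64(0.295), np.float64(0.449)]
hob ang 83.52067545579204 83.6928926036498
pad from hob [0.551  0.1487 0.095 ]
L [[383.8 186.3]]
S [[292.8 204.3]]
B [[268.  201.5]]
P [[209.  203.5]]
salt [0.379 0.007 0.09 ]
pot [ 0.719 -0.32   0.105]
mug [ 0.771 -0.129  0.09 ]
spice [ 0.319 -0.422  0.085]
cup [ 0.403 -0.562  0.06 ]
bowl [ 0.591 -0.541  0.055]
[[-0.001 -0.957 -0.289]
 [ 0.001 -0.289  0.957]
 [-1.     0.     0.002]] [ 0.19530514 -0.64567964  0.23670406]
```

Call:
jog_arm([
  {"dy": -0.027, "dz": 0.026, "twist": -5},
  {"dy": -0.054, "dz": 0.052, "twist": -10},
  {"dy": -0.081, "dz": 0.078, "twist": -15},
  {"dy": -0.108, "dz": 0.104, "twist": -20},
  {"dy": -0.135, "dz": 0.13, "twist": -25},
  {"dy": -0.162, "dz": 0.156, "twist": -30},
  {"dy": -0.189, "dz": 0.182, "twist": -35},
  {"dy": -0.216, "dz": 0.208, "twist": -40},
  {"dy": -0.243, "dz": 0.234, "twist": -45},
  {"dy": -0.27, "dz": 0.26, "twist": -50},
  {"dy": -0.297, "dz": 0.286, "twist": -55},
  {"dy": -0.324, "dz": 0.312, "twist": -60},
  {"dy": -0.351, "dz": 0.338, "twist": -65},
  {"dy": -0.382, "dz": 0.363, "twist": -68},
  {"dy": -0.382, "dz": 0.363, "twist": -68},
  {"dy": -0.382, "dz": 0.363, "twist": -68},
], gripper=0.0876)

```text
invalid input
```

Run:
```python
from h import *
s=arm.get_state();M=R.from_euler('xyz',s['ee_rot']).as_matrix();print(M.round(4),s['eef_pos'],s['t'],s['force'],np.degrees(np.arctan2(M[1,2],M[0,2])))
tgt=np.array([.456,-.1884,.064]); print('delta tool',M.T@(tgt-s['eef_pos']))
t=arm.grab_frame('top')[:,:,::-1];q=arm.grab_frame('scene')[:,:,::-1]
cv2.imwrite('pics/a.png',np.vstack([cv2.resize(t[150:280,225:485],None,fx=3,fy=3)[:300],cv2.resize(q[120:270,140:400],None,fx=3,fy=3)[:300]]))
```

```text
[[-6.000e-04 -9.572e-01 -2.895e-01]
 [ 1.400e-03 -2.895e-01  9.572e-01]
 [-1.000e+00  2.000e-04  1.500e-03]] [ 0.19530514 -0.64567964  0.23670406] 0.1 [ 0.3197046  -0.26913332  0.96011182] 106.82729537399925
delta tool [ 0.17319261 -0.38193694  0.36196915]
```

View pics/a.png

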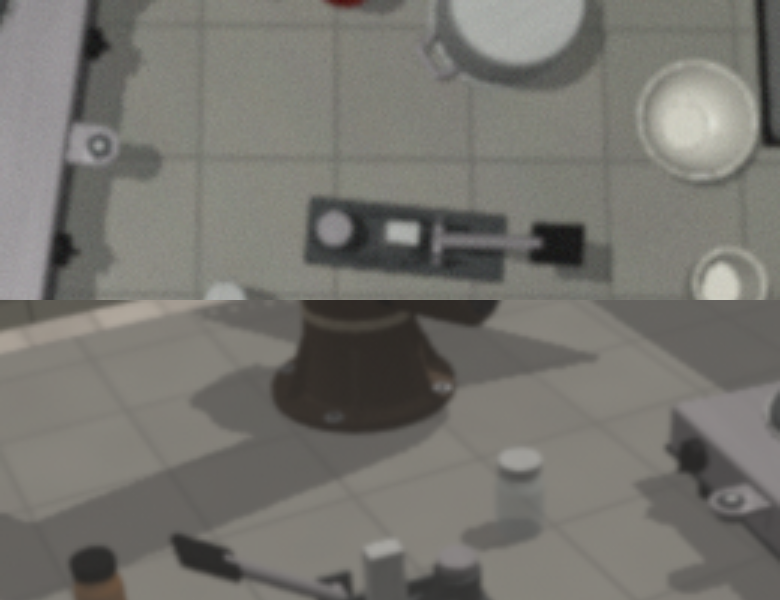

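The call was refused and the picture shows nothing moved. The rows probably need all four keys, so I'll retry that way.

Call:
jog_arm([
  {"dx": 0, "dy": -0.027, "dz": 0.026, "twist": -5},
  {"dx": 0, "dy": -0.054, "dz": 0.052, "twist": -10},
  {"dx": 0, "dy": -0.081, "dz": 0.078, "twist": -15},
  {"dx": 0, "dy": -0.108, "dz": 0.104, "twist": -20},
  {"dx": 0, "dy": -0.135, "dz": 0.13, "twist": -25},
  {"dx": 0, "dy": -0.162, "dz": 0.156, "twist": -30},
  {"dx": 0, "dy": -0.189, "dz": 0.182, "twist": -35},
  {"dx": 0, "dy": -0.216, "dz": 0.208, "twist": -40},
  {"dx": 0, "dy": -0.243, "dz": 0.234, "twist": -45},
  {"dx": 0, "dy": -0.27, "dz": 0.26, "twist": -50},
  {"dx": 0, "dy": -0.297, "dz": 0.286, "twist": -55},
  {"dx": 0, "dy": -0.324, "dz": 0.312, "twist": -60},
  {"dx": 0, "dy": -0.351, "dz": 0.338, "twist": -65},
  {"dx": 0, "dy": -0.382, "dz": 0.362, "twist": -68},
  {"dx": 0, "dy": -0.382, "dz": 0.362, "twist": -68},
  {"dx": 0, "dy": -0.382, "dz": 0.362, "twist": -68},
])

```text
t: 1.53
eef_pos: [0.4571, -0.1872, 0.2374]
ee_rot: [-0.394, 1.571, 2.661]
force: [0.2, 0.2, 0.2]
width: 0.0877
```

```bash
cat > a.py <<'E'
from h import *
s=arm.get_state();M=R.from_euler('xyz',s['ee_rot']).as_matrix();print(M.round(4),s['eef_pos'],s['t'],s['force'],np.degrees(np.arctan2(M[1,2],M[0,2])))
tgt=np.array([.456,-.1884,.064]); print('delta tool',M.T@(tgt-s['eef_pos']))
t=arm.grab_frame('top')[:,:,::-1];q=arm.grab_frame('scene')[:,:,::-1]
cv2.imwrite('pics/b.png',np.vstack([cv2.resize(t[150:280,225:485],None,fx=3,fy=3)[:300],cv2.resize(q[120:270,140:400],None,fx=3,fy=3)[:300]]))
E
python3 a.py
```

```text
[[-2.000e-04 -8.650e-02 -9.963e-01]
 [ 1.000e-04 -9.963e-01  8.650e-02]
 [-1.000e+00 -1.000e-04  2.000e-04]] [ 0.45712838 -0.18723078  0.2374369 ] 1.5333 [0.22417834 0.24657982 0.24466638] 175.03822999294445
delta tool [0.173437   0.00127722 0.00098742]
```

View pics/b.png

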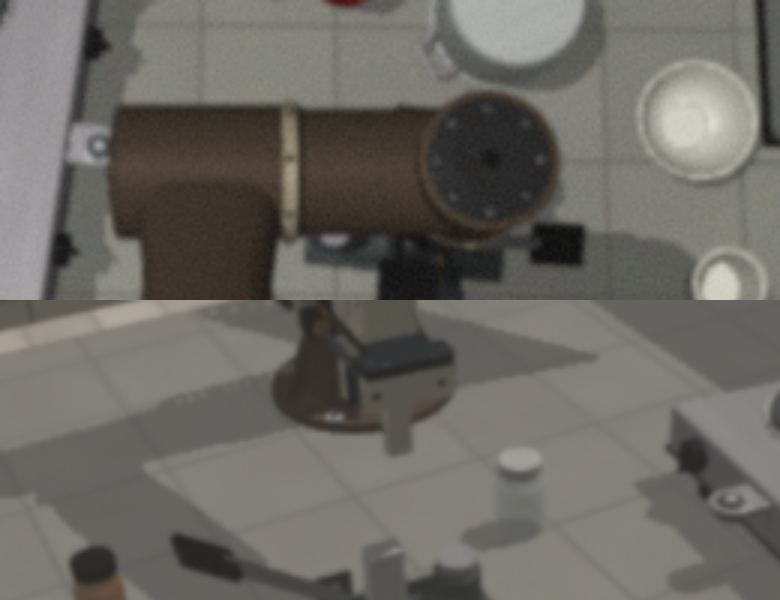

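The gripper is above the block with the jaws aligned. I'll lower it and then grip.

Call:
jog_arm([
  {"dx": 0.03, "dy": 0.001, "dz": 0.001, "twist": 0},
  {"dx": 0.06, "dy": 0.001, "dz": 0.001, "twist": 0},
  {"dx": 0.09, "dy": 0.001, "dz": 0.001, "twist": 0},
  {"dx": 0.12, "dy": 0.001, "dz": 0.001, "twist": 0},
  {"dx": 0.145, "dy": 0.001, "dz": 0.001, "twist": 0},
  {"dx": 0.16, "dy": 0.001, "dz": 0.001, "twist": 0},
  {"dx": 0.17, "dy": 0.001, "dz": 0.001, "twist": 0},
  {"dx": 0.173, "dy": 0.001, "dz": 0.001, "twist": 0},
  {"dx": 0.173, "dy": 0.001, "dz": 0.001, "twist": 0},
])

```text
t: 2.38
eef_pos: [0.4541, -0.1909, 0.0639]
ee_rot: [0.099, 1.569, -3.135]
force: [0.3, -1.1, 0.4]
width: 0.087
```

Call:
jog_arm([
  {"dx": 0, "dy": 0, "dz": 0, "twist": 0},
  {"dx": 0, "dy": 0, "dz": 0, "twist": 0},
  {"dx": 0, "dy": 0, "dz": 0, "twist": 0},
  {"dx": 0, "dy": 0, "dz": 0, "twist": 0},
  {"dx": 0, "dy": 0, "dz": 0, "twist": 0},
  {"dx": 0, "dy": 0, "dz": 0, "twist": 0},
  {"dx": 0, "dy": 0, "dz": 0, "twist": 0},
  {"dx": 0, "dy": 0, "dz": 0, "twist": 0},
  {"dx": 0, "dy": 0, "dz": 0, "twist": 0},
  {"dx": 0, "dy": 0, "dz": 0, "twist": 0},
  {"dx": 0, "dy": 0, "dz": 0, "twist": 0},
  {"dx": 0, "dy": 0, "dz": 0, "twist": 0},
], gripper=0.0, newtons=45)

```text
t: 3.38
eef_pos: [0.4559, -0.1898, 0.0647]
ee_rot: [-3.135, 1.57, -0.083]
force: [2.6, 0.2, -1.9]
width: 0.0236
```

```bash
sed -i 's#pics/b#pics/c#' a.py; python3 a.py
```

```text
[[ 1.20e-03 -8.97e-02 -9.96e-01]
 [-1.00e-04 -9.96e-01  8.97e-02]
 [-1.00e+00 -0.00e+00 -1.20e-03]] [ 0.45590346 -0.18983153  0.06466324] 3.3833 [ 2.56563448  0.18342728 -1.85302046] 174.85242451246705
delta tool [ 6.63209840e-04 -1.43441279e-03  3.30808979e-05]
```

View pics/c.png

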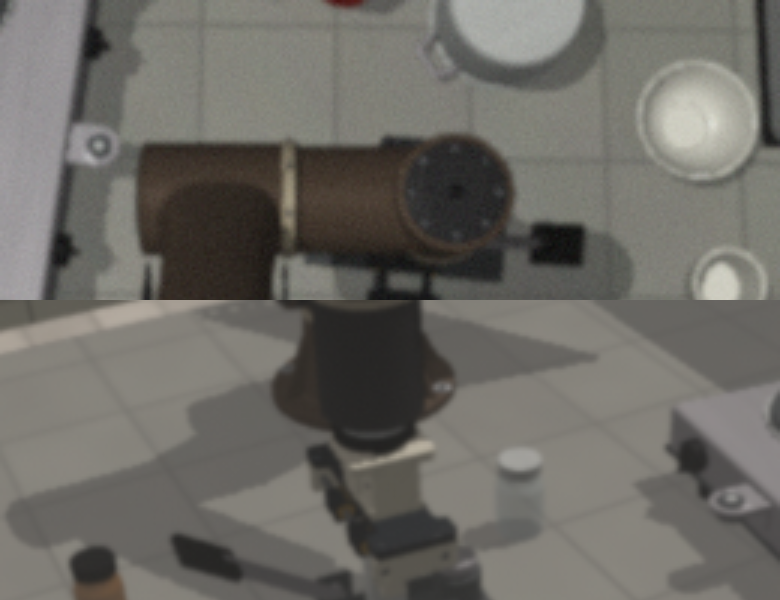

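Gripped: the width is 23.6 mm, which matches the 24 mm block. Next I'll lift 5 mm and carry it most of the way.

Call:
jog_arm([
  {"dx": -0.002, "dy": 0, "dz": 0, "twist": 0},
  {"dx": -0.005, "dy": 0, "dz": 0, "twist": 0},
  {"dx": -0.005, "dy": 0, "dz": 0, "twist": 0},
  {"dx": -0.005, "dy": -0.006, "dz": -0.004, "twist": 0},
  {"dx": -0.005, "dy": -0.018, "dz": -0.012, "twist": 0},
  {"dx": -0.005, "dy": -0.032, "dz": -0.02, "twist": 0},
  {"dx": -0.005, "dy": -0.046, "dz": -0.028, "twist": 0},
  {"dx": -0.005, "dy": -0.06, "dz": -0.036, "twist": 0},
  {"dx": -0.005, "dy": -0.074, "dz": -0.044, "twist": 0},
  {"dx": -0.005, "dy": -0.088, "dz": -0.052, "twist": 0},
  {"dx": -0.005, "dy": -0.102, "dz": -0.058, "twist": 0},
  {"dx": -0.005, "dy": -0.116, "dz": -0.062, "twist": 0},
  {"dx": -0.005, "dy": -0.13, "dz": -0.065, "twist": 0},
  {"dx": -0.005, "dy": -0.144, "dz": -0.065, "twist": 0},
  {"dx": -0.005, "dy": -0.158, "dz": -0.065, "twist": 0},
  {"dx": -0.005, "dy": -0.17, "dz": -0.065, "twist": 0},
  {"dx": -0.005, "dy": -0.178, "dz": -0.065, "twist": 0},
  {"dx": -0.005, "dy": -0.18, "dz": -0.065, "twist": 0},
  {"dx": -0.005, "dy": -0.18, "dz": -0.065, "twist": 0},
  {"dx": -0.005, "dy": -0.18, "dz": -0.065, "twist": 0},
])

```text
t: 5.15
eef_pos: [0.5359, -0.0166, 0.0695]
ee_rot: [0.539, 1.57, -2.692]
force: [-0.0, -0.6, -8.9]
width: 0.0237
```

```bash
cat > b.py <<'E'
import sys
from h import *
s=arm.get_state();M=R.from_euler('xyz',s['ee_rot']).as_matrix();print(M.round(4),s['eef_pos'],s['t'],s['force'],s['width'],np.degrees(np.arctan2(M[1,2],M[0,2])))
q=arm.grab_frame('scene')[:,:,::-1];t=arm.grab_frame('top')[:,:,::-1]
cv2.imwrite(f'pics/{sys.argv[1]}s.png',cv2.resize(q[130:250,240:440],None,fx=4,fy=4,interpolation=cv2.INTER_CUBIC))
cv2.imwrite(f'pics/{sys.argv[1]}t.png',cv2.resize(t[130:270,225:425],None,fx=4,fy=4,interpolation=cv2.INTER_CUBIC))
E
python3 b.py d
```

```text
[[-4.000e-04 -8.990e-02 -9.959e-01]
 [-2.000e-04 -9.959e-01  8.990e-02]
 [-1.000e+00  2.000e-04  3.000e-04]] [ 0.53588066 -0.01657591  0.06952051] 5.15 [-0.0226616  -0.55701838 -8.87546955] 0.02370864673516562 174.84145322260306
```

View pics/ds.png

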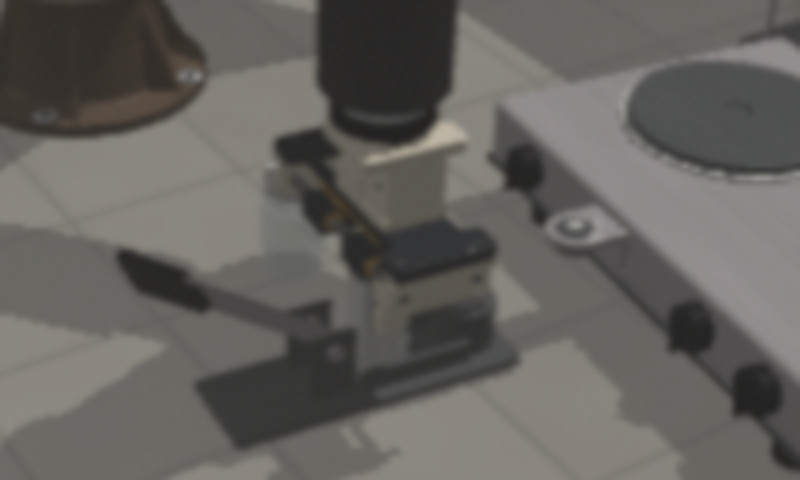

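View pics/dt.png

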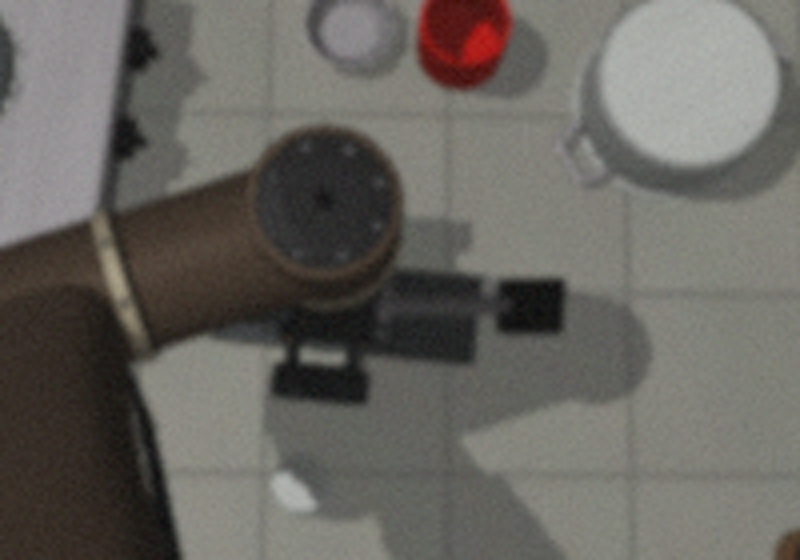

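The jack is carried (8.9 N of weight on the wrist) and sits roughly level. I'll check its position in the grip from the rear plate corners and the handle end.

Run:
```python
from h import *
f=lambda x,y:(225+x/4-.375,130+y/4-.375)
a=onz('top',f(483,274),.015);b=onz('top',f(473,362),.015);P=onz('top',f(531,305.5),.143)
for v,o in((a,(.4842,-.3203)),(b,(.4063,-.3144)),(P,(.441,-.3518))): print(v.round(4),(v[:2]-o).round(4))
s=arm.get_state()['eef_pos'];print('tcp shift',s[:2]-[.4559,-.1898], s[:2]-[.456,-.1884])
```

```text
[ 0.5655 -0.1495  0.015 ] [0.0813 0.1708]
[ 0.4868 -0.1405  0.015 ] [0.0805 0.1739]
[ 0.5203 -0.1789  0.143 ] [0.0793 0.1729]
tcp shift [0.07995994 0.17283329] [0.07985994 0.17143329]
```

Call:
jog_arm([
  {"dx": 0, "dy": -0.005, "dz": 0, "twist": 0},
  {"dx": 0, "dy": -0.015, "dz": 0, "twist": 0},
  {"dx": 0, "dy": -0.025, "dz": 0, "twist": 0},
  {"dx": 0, "dy": -0.035, "dz": 0, "twist": 0},
  {"dx": 0, "dy": -0.045, "dz": 0, "twist": 0},
  {"dx": 0, "dy": -0.055, "dz": 0, "twist": 0},
  {"dx": 0, "dy": -0.065, "dz": 0, "twist": 0},
  {"dx": 0, "dy": -0.075, "dz": 0, "twist": 0},
  {"dx": 0, "dy": -0.083, "dz": -0.0005, "twist": 0},
  {"dx": 0, "dy": -0.089, "dz": -0.0005, "twist": 0},
  {"dx": 0, "dy": -0.0925, "dz": -0.0005, "twist": 0},
  {"dx": 0, "dy": -0.0925, "dz": -0.0005, "twist": 0},
  {"dx": 0, "dy": -0.0925, "dz": -0.0005, "twist": 0},
  {"dx": 0.002, "dy": -0.0925, "dz": -0.0005, "twist": 0},
  {"dx": 0.004, "dy": -0.0925, "dz": -0.0005, "twist": 0},
  {"dx": 0.0052, "dy": -0.0925, "dz": -0.0005, "twist": 0},
  {"dx": 0.0052, "dy": -0.0925, "dz": -0.0005, "twist": 0},
  {"dx": 0.0052, "dy": -0.0925, "dz": -0.0005, "twist": 0},
])

```text
t: 6.75
eef_pos: [0.5448, 0.0752, 0.0646]
ee_rot: [1.144, 1.57, -2.088]
force: [-1.3, -1.6, -2.7]
width: 0.0236
```

```bash
python3 b.py e
```

```text
[[-2.000e-04 -9.040e-02 -9.959e-01]
 [-3.000e-04 -9.959e-01  9.040e-02]
 [-1.000e+00  3.000e-04  2.000e-04]] [0.54481727 0.07517698 0.06462375] 6.75 [-1.27653335 -1.59459245 -2.65963826] 0.023627738614763343 174.81522053220928
```

View pics/es.png

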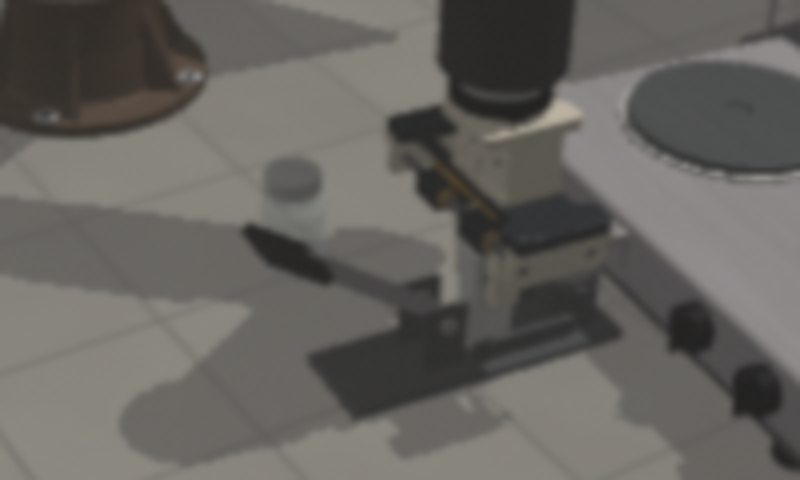

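View pics/et.png

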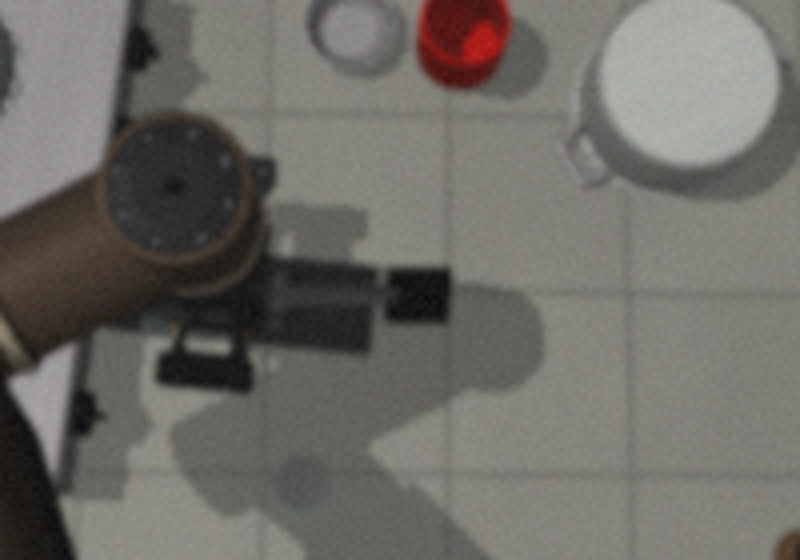

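Run:
```python
from h import *
f=lambda x,y:(225+x/4-.375,130+y/4-.375)
a=onz('top',f(377,266),.01);b=onz('top',f(370,354),.01);P=onz('top',f(418.5,295),.138)
for v,o in((a,(.4842,-.3203)),(b,(.4063,-.3144)),(P,(.441,-.3518))): print(v.round(4),(v[:2]-o).round(4),(np.array([.463,-.1132])+v[:2]-o-[.552,.1517]).round(4))
g=lambda x,y:(240+x/4-.375,130+y/4-.375)
for n,p in (('front outer',(622,333)),('rear outer',(355,418)),('rear in',(308,357))): print(n,onz('scene',g(*p),.010).round(4))
```

```text
[ 0.5727 -0.0552  0.01  ] [0.0885 0.2651] [-0.0005  0.0002]
[ 0.4937 -0.0495  0.01  ] [0.0874 0.2649] [-0.0016 -0.    ]
[ 0.5289 -0.0876  0.138 ] [0.0879 0.2642] [-0.0011 -0.0007]
front outer [0.598  0.1687 0.01  ]
rear outer [ 0.5792 -0.0622  0.01  ]
rear in [ 0.5006 -0.0539  0.01  ]
```

Call:
jog_arm([
  {"dx": 0, "dy": 0, "dz": 0, "twist": 0},
  {"dx": 0, "dy": 0, "dz": 0, "twist": 0},
  {"dx": 0, "dy": 0, "dz": 0, "twist": 0},
  {"dx": 0, "dy": 0, "dz": 0, "twist": 0},
  {"dx": 0, "dy": 0, "dz": 0, "twist": 0},
  {"dx": 0, "dy": 0, "dz": 0, "twist": 0},
  {"dx": -0.01, "dy": 0, "dz": 0, "twist": 0},
  {"dx": -0.03, "dy": 0, "dz": 0, "twist": 0},
  {"dx": -0.06, "dy": 0, "dz": 0, "twist": 0},
  {"dx": -0.09, "dy": 0, "dz": 0, "twist": 0},
  {"dx": -0.12, "dy": 0, "dz": 0, "twist": 0},
  {"dx": -0.14, "dy": 0, "dz": 0, "twist": 0},
  {"dx": -0.14, "dy": 0, "dz": 0, "twist": 0},
], gripper=0.0876)

```text
t: 7.93
eef_pos: [0.5474, 0.0763, 0.2104]
ee_rot: [-2.746, 1.562, 0.307]
force: [0.1, -0.3, 0.6]
width: 0.088
```

```bash
python3 b.py f
```

```text
[[ 0.0083 -0.0891 -0.996 ]
 [ 0.0026 -0.996   0.0892]
 [-1.     -0.0034 -0.008 ]] [0.54740017 0.0763056  0.21038484] 7.9333 [ 0.11739699 -0.31722581  0.62813852] 0.0879703778869291 174.8848108582924
```

View pics/fs.png

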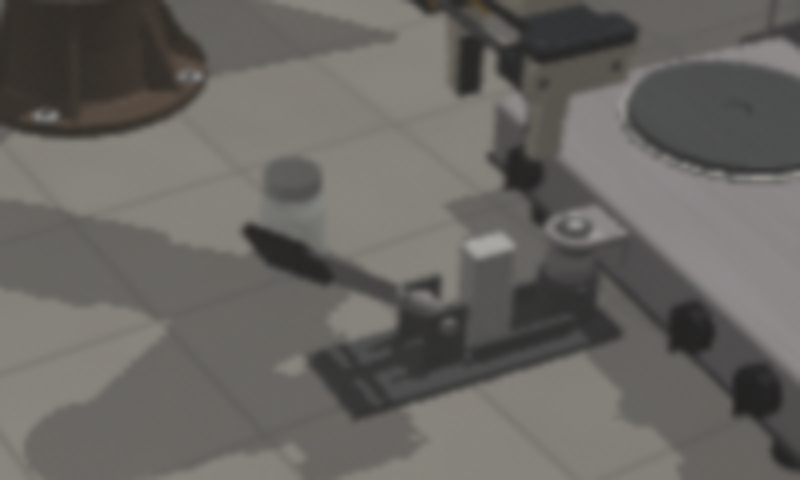

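View pics/ft.png

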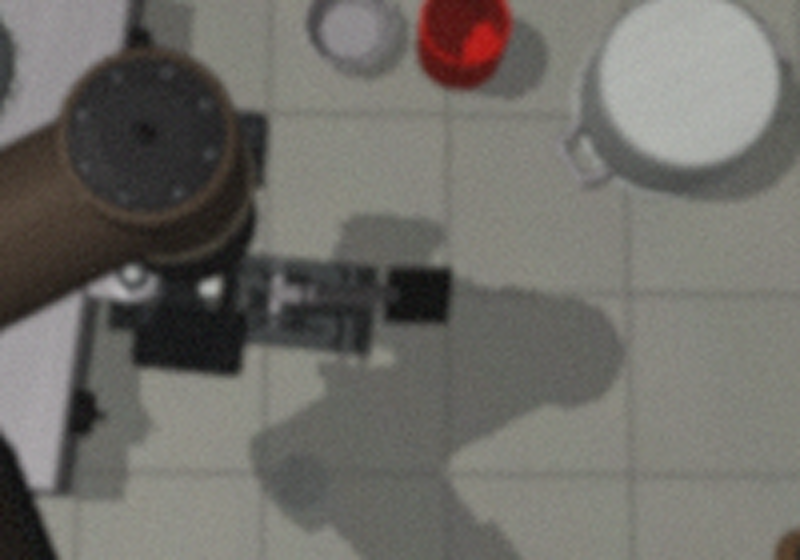

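Run:
```python
from h import *
g=lambda x,y:(240+x/4-.375,130+y/4-.375)
print('block',onz('scene',g(490,246),.095).round(4),'initial by scene', onz('scene',(180+440/5-.4,160+213/5-.4),.095).round(4),'lug by scene',onz('scene',g(575,228),.087).round(4))
print((proj('scene',[.552,.1517,.062])-[240,130])*4+1.5)
P=np.array([.529,-.0876,.138])
s=arm.get_state();M=R.from_euler('xyz',s['ee_rot']).as_matrix()
print(s['eef_pos'])
```

```text
block [0.549  0.0722 0.095 ] initial by scene [ 0.4587 -0.1908  0.095 ] lug by scene [0.5525 0.1496 0.087 ]
[[573.78140474 254.26141769]]
[0.54527293 0.07587706 0.20591024]
```

The jack is free and flat. Its saddle shows directly below the lug disc: saddle centre at about (571,255) in the crop, against (574,254) expected. Next I'll close the fingers and move above the handle end.

Call:
jog_arm([
  {"dx": 0, "dy": 0.008, "dz": 0, "twist": 0},
  {"dx": 0, "dy": 0.025, "dz": 0, "twist": 0},
  {"dx": 0, "dy": 0.045, "dz": 0.001, "twist": 0},
  {"dx": 0, "dy": 0.065, "dz": 0.001, "twist": 0},
  {"dx": 0, "dy": 0.085, "dz": 0.0015, "twist": 0},
  {"dx": 0, "dy": 0.105, "dz": 0.0015, "twist": 0},
  {"dx": 0, "dy": 0.125, "dz": 0.0015, "twist": 0},
  {"dx": 0, "dy": 0.142, "dz": 0.0015, "twist": 0},
  {"dx": 0, "dy": 0.154, "dz": 0.0015, "twist": 0},
  {"dx": 0, "dy": 0.158, "dz": 0.0015, "twist": 0},
  {"dx": 0, "dy": 0.158, "dz": 0.0015, "twist": 0},
  {"dx": 0, "dy": 0.158, "dz": 0.0015, "twist": 0},
], gripper=0.0, newtons=20)

```text
t: 9.03
eef_pos: [0.5291, -0.0816, 0.2039]
ee_rot: [0.167, 1.57, -3.065]
force: [-0.0, 0.8, -0.4]
width: 0.0129
```

```bash
python3 b.py g
```

```text
[[-7.000e-04 -9.060e-02 -9.959e-01]
 [-1.000e-04 -9.959e-01  9.060e-02]
 [-1.000e+00  1.000e-04  7.000e-04]] [ 0.52907075 -0.08157038  0.20394765] 9.0333 [-0.00294817  0.819258   -0.44236493] 0.01285895714568463 174.80150855104435
```

View pics/gs.png

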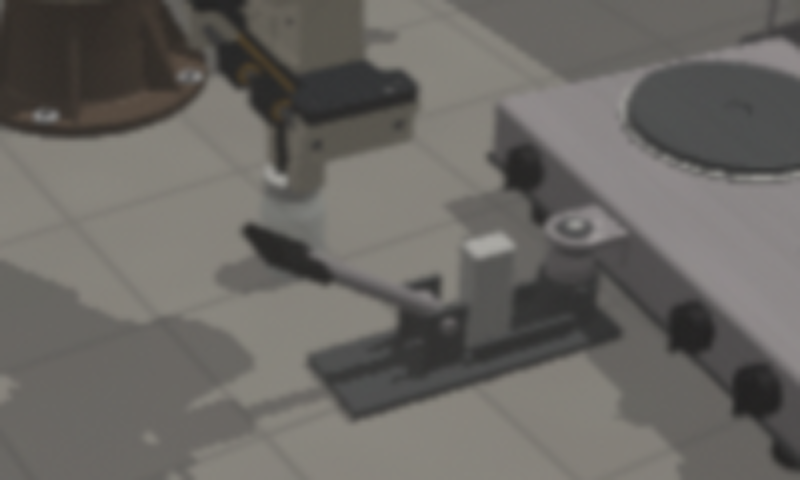

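Call:
jog_arm([
  {"dx": 0.02, "dy": 0, "dz": 0, "twist": 0},
  {"dx": 0.04, "dy": 0, "dz": 0, "twist": 0},
  {"dx": 0.051, "dy": 0, "dz": 0, "twist": 0},
  {"dx": 0.056, "dy": 0.003, "dz": 0, "twist": 0},
  {"dx": 0.061, "dy": 0.006, "dz": 0, "twist": 0},
  {"dx": 0.066, "dy": 0.01, "dz": 0, "twist": 0},
  {"dx": 0.0715, "dy": 0.013, "dz": 0, "twist": 0},
  {"dx": 0.077, "dy": 0.0155, "dz": 0, "twist": 0},
  {"dx": 0.082, "dy": 0.018, "dz": 0, "twist": 0},
  {"dx": 0.087, "dy": 0.02, "dz": 0, "twist": 0},
  {"dx": 0.0925, "dy": 0.022, "dz": 0, "twist": 0},
  {"dx": 0.0925, "dy": 0.022, "dz": 0, "twist": 0},
  {"dx": 0.0925, "dy": 0.022, "dz": 0, "twist": 0},
])

```text
t: 10.22
eef_pos: [0.5278, -0.1035, 0.1123]
ee_rot: [-2.886, 1.57, 0.166]
force: [-3.3, 5.1, 7.5]
width: 0.0004
```

```bash
python3 b.py i
```

```text
[[ 1.300e-03 -9.010e-02 -9.959e-01]
 [ 2.000e-04 -9.959e-01  9.010e-02]
 [-1.000e+00 -3.000e-04 -1.200e-03]] [ 0.52781438 -0.10353743  0.11225188] 10.2167 [-3.28427855  5.14572475  7.48654947] 0.00036370099769104556 174.82994301715226
```

View pics/is.png

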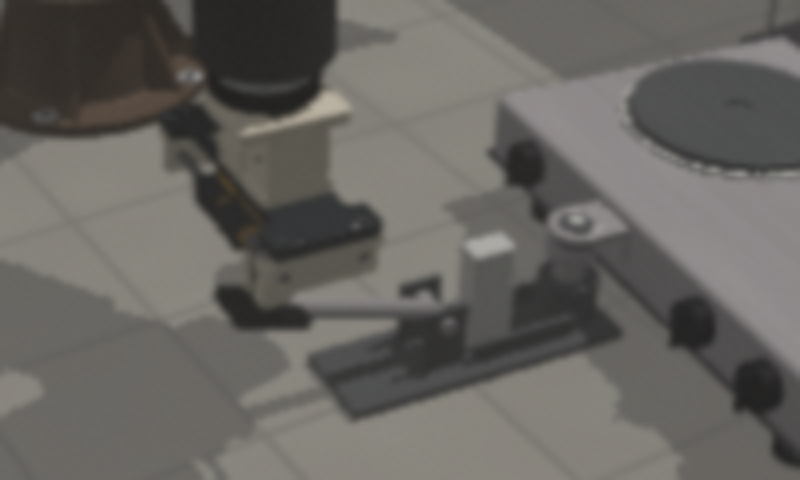

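The handle is halfway down, the lug is rising and the jack has not moved (block still at (490,246)). I'll press the rest of the way.

Call:
jog_arm([
  {"dx": 0.005, "dy": 0.002, "dz": 0, "twist": 0},
  {"dx": 0.011, "dy": 0.0035, "dz": 0, "twist": 0},
  {"dx": 0.0165, "dy": 0.005, "dz": 0, "twist": 0},
  {"dx": 0.022, "dy": 0.006, "dz": 0, "twist": 0},
  {"dx": 0.0275, "dy": 0.007, "dz": 0, "twist": 0},
  {"dx": 0.0325, "dy": 0.0075, "dz": 0, "twist": 0},
  {"dx": 0.037, "dy": 0.008, "dz": 0, "twist": 0},
  {"dx": 0.04, "dy": 0.0085, "dz": 0, "twist": 0},
  {"dx": 0.0425, "dy": 0.0085, "dz": 0, "twist": 0},
  {"dx": 0.0435, "dy": 0.0085, "dz": 0, "twist": 0},
  {"dx": 0.0435, "dy": 0.0085, "dz": 0, "twist": 0},
  {"dx": 0.0435, "dy": 0.0085, "dz": 0, "twist": 0},
])

```text
t: 11.32
eef_pos: [0.5269, -0.1121, 0.0691]
ee_rot: [-3.088, 1.57, -0.037]
force: [-2.5, 4.3, 10.6]
width: 0.0009
```

```bash
python3 b.py j
```

```text
[[ 1.10e-03 -8.98e-02 -9.96e-01]
 [-0.00e+00 -9.96e-01  8.98e-02]
 [-1.00e+00 -1.00e-04 -1.10e-03]] [ 0.52691732 -0.11205963  0.06910158] 11.3167 [-2.51082524  4.31692782 10.64329414] 0.0008744005300546354 174.84734586429892
```

View pics/js.png

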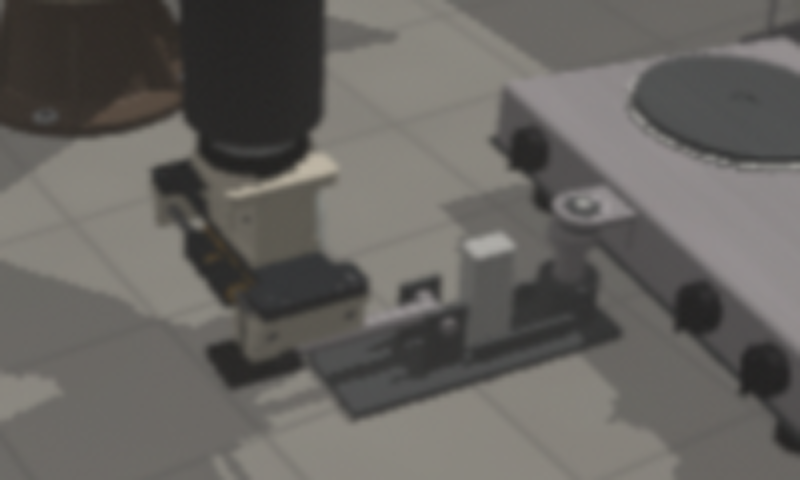

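View pics/jt.png

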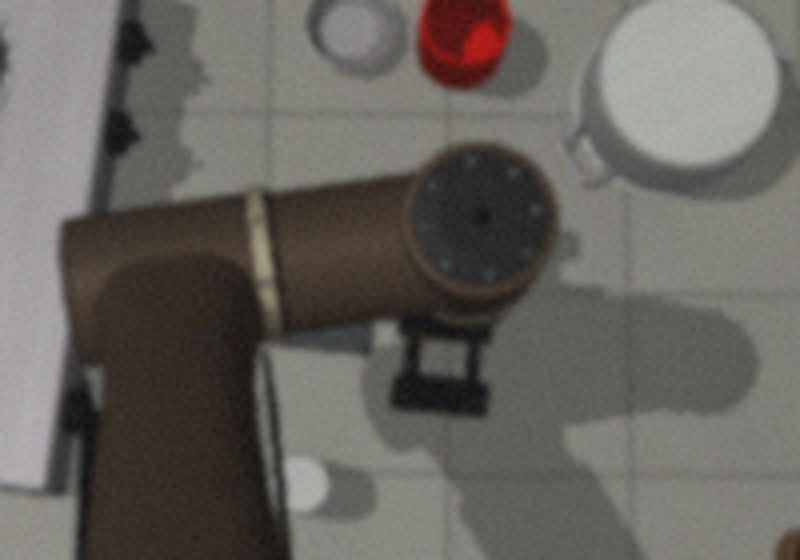

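Run:
```python
from h import *
for z in (.087,.095,.100,.105): print(z,(proj('scene',[.552,.1517,z])-[240,130])*4+1.5)
```

```text
0.087 [[576.79194391 226.88684607]]
0.095 [[577.76615934 218.0059699 ]]
0.1 [[578.37773408 212.4252615 ]]
0.105 [[578.99138547 206.82121825]]
```

Call:
jog_arm([
  {"dx": 0.001, "dy": 0, "dz": 0, "twist": 0},
  {"dx": 0.002, "dy": 0, "dz": 0, "twist": 0},
  {"dx": 0.002, "dy": 0, "dz": 0, "twist": 0},
  {"dx": 0.002, "dy": 0, "dz": 0, "twist": 0},
])

```text
t: 11.75
eef_pos: [0.527, -0.1121, 0.0681]
ee_rot: [3.089, 1.569, -0.143]
force: [-6.8, 6.8, 19.4]
width: 0.0005
```

The handle reached its stop (19 N) and the lug rose 18 mm. Next I'll let it come fully up along the arc.

Call:
jog_arm([
  {"dx": -0.004, "dy": 0, "dz": 0, "twist": 0},
  {"dx": -0.009, "dy": -0.0005, "dz": 0, "twist": 0},
  {"dx": -0.0145, "dy": -0.001, "dz": 0, "twist": 0},
  {"dx": -0.02, "dy": -0.002, "dz": 0, "twist": 0},
  {"dx": -0.025, "dy": -0.0025, "dz": 0, "twist": 0},
  {"dx": -0.03, "dy": -0.004, "dz": 0, "twist": 0},
  {"dx": -0.0355, "dy": -0.0055, "dz": 0, "twist": 0},
  {"dx": -0.041, "dy": -0.007, "dz": 0, "twist": 0},
  {"dx": -0.0465, "dy": -0.0085, "dz": 0, "twist": 0},
  {"dx": -0.052, "dy": -0.0105, "dz": 0, "twist": 0},
  {"dx": -0.0575, "dy": -0.013, "dz": 0, "twist": 0},
  {"dx": -0.063, "dy": -0.0155, "dz": 0, "twist": 0},
  {"dx": -0.068, "dy": -0.018, "dz": 0, "twist": 0},
  {"dx": -0.073, "dy": -0.021, "dz": 0, "twist": 0},
  {"dx": -0.078, "dy": -0.0245, "dz": 0, "twist": 0},
  {"dx": -0.088, "dy": -0.0275, "dz": 0, "twist": 0},
  {"dx": -0.098, "dy": -0.0305, "dz": 0, "twist": 0},
  {"dx": -0.108, "dy": -0.0305, "dz": 0, "twist": 0},
  {"dx": -0.108, "dy": -0.0305, "dz": 0, "twist": 0},
  {"dx": -0.108, "dy": -0.0305, "dz": 0, "twist": 0},
])

```text
t: 13.42
eef_pos: [0.5295, -0.0815, 0.1751]
ee_rot: [-2.827, 1.569, 0.224]
force: [-0.1, 0.3, -1.0]
width: -0.0002
```

Call:
jog_arm([
  {"dx": 0, "dy": 0, "dz": 0, "twist": 0},
  {"dx": 0, "dy": 0, "dz": 0, "twist": 0},
  {"dx": 0, "dy": 0, "dz": 0, "twist": 0},
  {"dx": 0, "dy": 0, "dz": 0, "twist": 0},
])

```text
t: 13.75
eef_pos: [0.529, -0.0817, 0.1739]
ee_rot: [0.263, 1.57, -2.969]
force: [0.5, 0.1, 0.2]
width: 0.0006
```

```bash
python3 b.py k
```

```text
[[-9.000e-04 -9.020e-02 -9.959e-01]
 [-2.000e-04 -9.959e-01  9.020e-02]
 [-1.000e+00  2.000e-04  9.000e-04]] [ 0.52895222 -0.08170527  0.17391569] 13.75 [0.51658254 0.1142283  0.24416919] 0.0006248277865421633 174.8238310553396
```

View pics/ks.png

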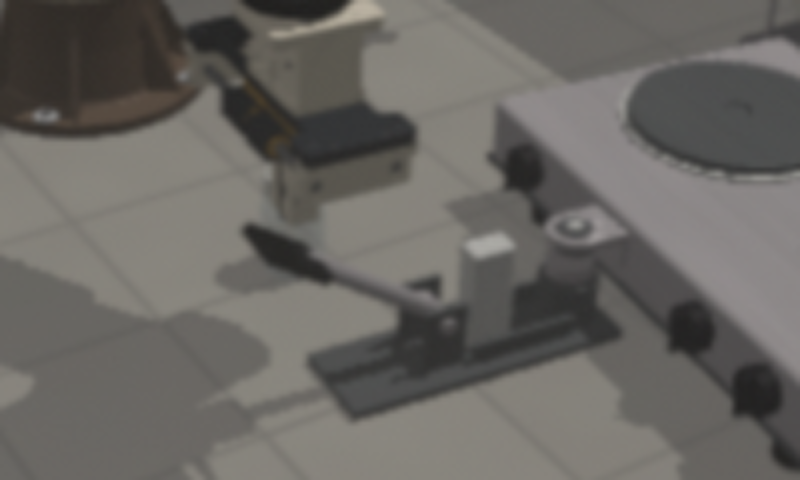

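The handle is fully up, the lug is back at (575,228), and the jack has not moved (block and plate in the same pixels). Now the second stroke.

Call:
jog_arm([
  {"dx": 0.012, "dy": 0, "dz": 0, "twist": 0},
  {"dx": 0.021, "dy": 0, "dz": 0, "twist": 0},
  {"dx": 0.026, "dy": 0.003, "dz": 0, "twist": 0},
  {"dx": 0.031, "dy": 0.006, "dz": 0, "twist": 0},
  {"dx": 0.036, "dy": 0.01, "dz": 0, "twist": 0},
  {"dx": 0.0415, "dy": 0.013, "dz": 0, "twist": 0},
  {"dx": 0.047, "dy": 0.0155, "dz": 0, "twist": 0},
  {"dx": 0.052, "dy": 0.018, "dz": 0, "twist": 0},
  {"dx": 0.057, "dy": 0.02, "dz": 0, "twist": 0},
  {"dx": 0.0625, "dy": 0.022, "dz": 0, "twist": 0},
  {"dx": 0.068, "dy": 0.024, "dz": 0, "twist": 0},
  {"dx": 0.0735, "dy": 0.0255, "dz": 0, "twist": 0},
  {"dx": 0.079, "dy": 0.027, "dz": 0, "twist": 0},
  {"dx": 0.0845, "dy": 0.028, "dz": 0, "twist": 0},
  {"dx": 0.09, "dy": 0.029, "dz": 0, "twist": 0},
  {"dx": 0.095, "dy": 0.0295, "dz": 0, "twist": 0},
  {"dx": 0.1, "dy": 0.0305, "dz": 0, "twist": 0},
  {"dx": 0.104, "dy": 0.0305, "dz": 0, "twist": 0},
  {"dx": 0.1065, "dy": 0.0305, "dz": 0, "twist": 0},
  {"dx": 0.1075, "dy": 0.0305, "dz": 0, "twist": 0},
])

```text
t: 15.52
eef_pos: [0.5267, -0.1121, 0.0678]
ee_rot: [2.419, 1.57, -0.812]
force: [-6.3, 7.0, 23.4]
width: 0.0005
```

Call:
jog_arm([
  {"dx": 0, "dy": 0, "dz": 0, "twist": 0},
  {"dx": 0, "dy": 0, "dz": 0, "twist": 0},
  {"dx": 0, "dy": 0, "dz": 0, "twist": 0},
  {"dx": 0, "dy": 0, "dz": 0, "twist": 0},
  {"dx": 0, "dy": 0, "dz": 0, "twist": 0},
  {"dx": 0, "dy": 0, "dz": 0, "twist": 0},
])

```text
t: 16.02
eef_pos: [0.5266, -0.1121, 0.0682]
ee_rot: [3.002, 1.57, -0.229]
force: [-4.9, 5.7, 17.6]
width: 0.0004
```

```bash
python3 b.py l
```

```text
[[ 8.00e-04 -8.95e-02 -9.96e-01]
 [-2.00e-04 -9.96e-01  8.95e-02]
 [-1.00e+00  1.00e-04 -9.00e-04]] [ 0.52662315 -0.11207979  0.06815725] 16.0167 [-4.93133542  5.67868478 17.59053283] 0.0004448127631052881 174.86504554428166
```

View pics/ls.png

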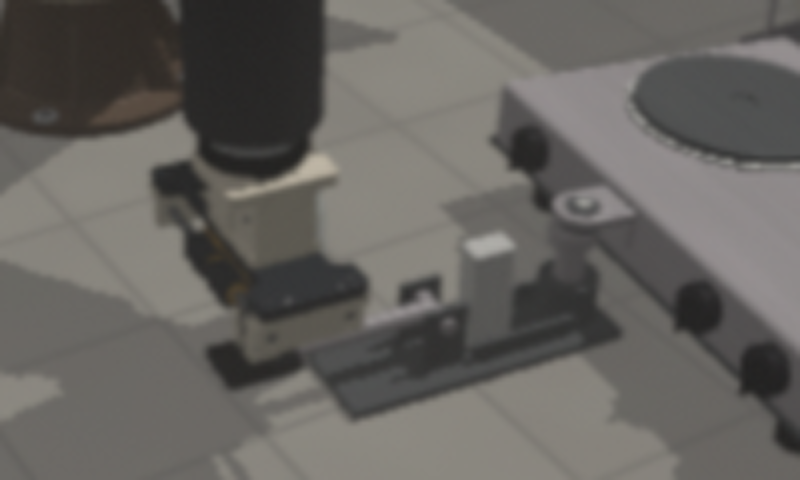

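View pics/lt.png

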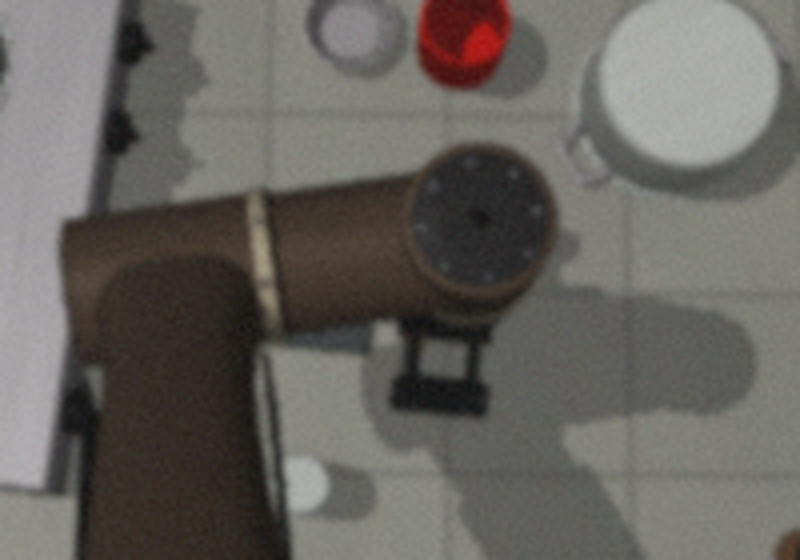

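The handle is down on its stop at 17.6 N. The lug is raised, at (585,206) as in the first stroke. The jack block is still at (490,246), and the bystanders visible in the crops are where they were. Handing in.

```bash
python3 -c "
from station import arm
print(arm.job_done())"
```

```text
the job is handed in; nothing more can be done
None
```

I set the jack under the lift pad, pumped the handle down, up and down again, and handed the job in with the closed fingers still holding it down. No verdict is reported, so this rests on my own checks.

**Saddle position:** in the top camera the saddle was within about 2 mm of the pad centre, against a limit of 12 mm. The scene camera disagreed slightly, putting it about 4 mm off, mostly along the jack's length.

**First stroke:** the handle reached its stop with 19 N on the tool, and the lug rose about 18 mm.

**Release:** the handle came fully up, and the lug was back at its starting place in the picture.

**Second stroke:** the handle was on its stop with 17.6 N on the tool. The lug was raised as before, and the jack had not shifted.

**Hob and bystanders:** the robot made no contact with the hob that I saw. The bystanders visible in the last close-ups looked unmoved; the bowl, teacup and most of the spice jar were outside those views.

The job took about 16 s of the 58 s allowed. My first move call was refused because its rows left out some values; nothing moved.

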